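Shut and clasp the storage box

TASK

Close the wooden lid of the white storage box, guiding it down gently all the way so that it never drops or slams. Then swing the clasp's wire loop up over the lip of the keeper on the lid's front edge and push the clasp lever down past its dead point until it snaps flat against the box front and stays there by itself. Leave the other things on the worktop where they are.

Things in the scene. Friction and masses are not known exactly. Their poses are not given: they have to be found in the camera images.
- box: White enamelled steel box with a hinged wooden lid, fixed to the worktop: 140 deep x 240 wide x 80 mm high without the lid, 94 mm with the lid shut. Origin at the centre of its underside; -x points out of its front (the clasp's side, toward the robot), +y to the left seen from the robot, z up. Garlic and a lemon lie in it.
- lid (a joint): Angle of the lid (140 x 240 x 14 mm, 0.3 to 0.55 kg): 0 is shut on its stop, growing as it opens, at most 1.8; it can be pressed slightly below 0. It starts nearly upright (1.35 to 1.5), outer face to the rear. The stiff hinge holds it there, but tipped further forward (below about 1.2) it falls shut by its own weight unless held up.
- lid_hinge (a point): Centre of the lid's hinge axis (along the box's y), at the rear top edge of the box, 70 mm behind its origin, 80 mm above the worktop.
- lid_handle (a point): Centre of the lid's steel bar handle: a round bar 12 mm thick, 130 mm long along the box's y, on two posts 104 mm apart. It stands 46 mm off the lid's outer face (40 mm clear under the bar), 22 mm from the lid's free edge and 118 mm from the hinge along the lid; with the lid shut it is 140 mm above the worktop.
- keeper (a point): Seat of the loop's bar when hooked: 2.5 mm above a steel tongue, 26 wide, 12 mm thick, that sticks 14 mm out of the middle of the lid's front edge, flush with the lid's top; just behind its outer end, turned up into a lip 4 mm thick, 10 mm high. x points from lip to hinge, z out of the lid's outer face. A bar lying on the lid behind the lip is drawn against the lip as the lever goes down.
- lever (a joint): Angle of the clasp lever: 0 is fully up (pointing out of the front and up, 36 degrees from upright), growing as it is pushed out and down; 2.46 is flat down along the front, on its stop. With the loop hooked it gets harder until the dead point at about 2.0, then snaps down by itself. It starts at 0.05 to 0.4 and stays where it is left.
- lever_pivot (a point): Centre of the lever's pivot (axis along the box's y), in the middle of the box front, 18 mm in front of the wall and 55 mm above the worktop.
- lever_tip (a point): Free end of the lever, 42 mm from its pivot. The lever is a steel tab 20 mm wide and 4 mm thick.
- loop (a joint): Angle of the wire loop against the lever: 0 is at its stop, leaning outward, 16 degrees nearer to upright than the lever tab, growing as it swings up and over to the box. It swings freely and falls either way under its weight. With the lever up (under 0.5) the loop can pass over the lip; with the lever over 0.8 it is too short to pass.
- loop_bar (a point): Middle of the loop's far bar (along the box's y). The loop is a rectangle of 5 mm steel wire, 50 mm wide between leg centres; its legs stand to both sides of the lever and keeper and run 56 mm from the loop's pivot to this bar. The loop's pivot sits on the lever, 15 mm from the lever's pivot and, seen from it, 14 degrees further down than the tab.
- candle: Tea light in a metal cup, 38 mm across, 15 mm high, standing left of the box; bystander.
- battery: Small battery 50 mm long, 15 mm thick, lying right of the box; bystander.
- onion_1: Red onion, 84 mm, bystander.
- tape_1: Roll of tape lying flat, 98 mm across, 25 mm high, bystander.
- glass_1: Drinking glass, 81 mm across, 91 mm high, bystander.
- fork_1: Steel fork, 206 mm long, bystander.
- tub_1: Small tub, 72 mm across, 71 mm high, bystander.

How it is judged:
By the outcome, as a careful person would: the job done as asked, in the order asked, and still so for the second after the job is handed in, with the robot touching nothing.
It also fails if it takes over 69 s, if anything falls off the work surface, if the arm or the gripper's body presses on something with over 40 N, if the wrist force passes 120 N, or if a joint passes its speed limit or range.

ROBOT

A 6-joint arm with a two-finger parallel gripper is mounted at the origin on a cart in front of the work surface, level with it; the furniture and walls round the work are solid. World frame = base frame: x ahead of the robot, y to its left, z up, the work surface at z = 0. Lengths are in m, angles in rad, forces in N, time in s.
With the tool pointing down it reaches from about 0.325 to 0.85 m from the base axis. Payload 15.5 kg.
Tool frame: the origin (TCP) lies between the finger pads; the fingertips stand 19 mm ahead of it and the grasp point (between the pads) is the TCP; z points along the fingers, y is the line along which they close (so a half turn about z gives the same grasp; the last joint's range is limited). The gripper opens to 91 mm and grips with 3 to 60 N. Pads are 32 mm wide; open, the fingers measure 118 mm over their backs; the gripper's body (76 mm by 178 mm) begins 60 mm behind the grasp point.
Start: joints at [-1.369, 0.494, 1.345, -0, 1.302, -0.096], TCP at [0.183, -0.598, 0.233] pointing down, gripper open.
Joint ranges: [-2.91, 2.91], [-0.82, 2.16], [0.22, 2.67], [-1.22, 4.37], [0.12, 2.79], [-3.08, 3.08]. Speed limits (rad/s): [1.89, 1.89, 2.57, 3.01, 3.01, 3.01].

INTERFACE

Orientations are given as a unit quaternion [w, x, y, z].
In Python, from station import bot gives the robot as it stands.
- The arm moves only by the tool apply_moves, never from a script. Its argument "commands" is a list of rows, each an object with "angular": the turn, a rotation vector about the tool's x, y, z as a fraction of full scale, a list of three; "travel": the shift along the tool's x, y, z as a fraction of full scale, a list of three; "claw": the opening, from -1 (shut) to 1 (fully open). A call has 1 to 8 rows; each row is the pose to reach, as a shift and turn from the pose commanded when the call began, along the tool's axes at that moment; what a row does not reach only later rows make up. Full scale, the value 1, is 25 cm for a shift and 1.5 rad for a turn. A row lasts 1/8 s, in which the tool goes at most 62.5 mm and 10.7 degrees, less where a joint would pass 70% of its speed; a pose out of reach is approached as far as the arm can. A call with a number of a shift or a turn outside -1 to 1 is refused whole. A call with a gripper value outside its range is refused whole. The fingers move at their own pace and stop on an object; the grip force is fixed at half the most. Time passes only in rows, so rows that repeat a pose let the fingers close. It gives the time, the measured TCP pose, the force, the opening and the grip force at its end, in the units of the state.
- bot.get_obs(): the state, without advancing time (a new reading comes with each control period).
- bot.get_image(name): name is "side" or "top" or "wrist"; returns a dict with "color" (384x512x3 uint8, red, green, blue), "vertical_fov" (degrees; the focal length in pixels is half the picture's height over the tangent of half this angle, whatever the lens; pixels are square), "cx", "cy" (the principal point, pixels), "rvec" (rotation vector, rad) and "tvec" (3), from world to camera coordinates, as OpenCV has them; the wrist camera has in their place "mount" (4x4, takes a point from camera to tool coordinates, whose origin is the TCP and whose axes are the flange's). Camera axes: x right, y down, z forward; pixel columns grow to the right and rows downward; lengths in m; the calibration is good to about 2 mm. A picture is of the moment at which its call begins: read the wrist's pose just before it. There is no depth.
- bot.sign_off(): hands the job in; it is judged then, once.
The state is a dict: "t": time; "q": joint angles; "qd": joint speeds; "joint_efforts": joint torques, N m; "eef_pos": TCP position; "tcp_rot": TCP orientation; "force": force on the tool from outside, world axes, zero at the start; "moment": the same for the moment, N m; "width": finger opening in m; "finger_force": force on a finger pad.
Only numpy, scipy, OpenCV 4.12 (cv2) and the standard library are available. Lean on these libraries where they do the work, as an engineer would, in place of code of your own. Each camera call takes 0.05 s, during which the arm holds its last target. There are 200 camera calls.

## Working session

There is one attempt and no reset: what is moved stays moved. The work goes in short steps, Python scripts to look and compute and a tool call to move; the robot and the scene stay as the last step left them, time stands still between calls to the robot, and variables do not carry over. Pictures are saved under pics/ and viewed, at most 10 in all, crops included, and the job is handed in when it is done.

Besides the shell and the picture viewer there is one more tool, called by a JSON object that holds its "op" and its "data", one argument or row to a line. apply_moves: Moves the arm, as the interface text tells. Its arguments: {"type":"object","properties":{"commands":{"type":"array"}},"required":["commands"]}

```bash
mkdir -p pics; cat > h.py <<'E'
import numpy as np, cv2
from scipy.spatial.transform import Rotation as R
from station import bot
def cam(im):
    H=im['color'].shape[0]; f=H/2/np.tan(np.radians(im['vertical_fov'])/2)
    K=np.array([[f,0,im['cx']],[0,f,im['cy']],[0,0,1]])
    return K,cv2.Rodrigues(np.array(im['rvec'],float))[0],np.array(im['tvec'],float).ravel()
def proj(im,P):
    K,Rm,t=cam(im); c=(np.atleast_2d(P)@Rm.T+t)@K.T; return c[:,:2]/c[:,2:]
def ray(im,uv):
    K,Rm,t=cam(im); d=Rm.T@np.linalg.solve(K,[uv[0],uv[1],1.]); return -Rm.T@t, d/np.linalg.norm(d)
def onz(im,uv,z):
    o,d=ray(im,uv); return o+d*(z-o[2])/d[2]
def tri(i1,u1,i2,u2):
    o1,d1=ray(i1,u1);o2,d2=ray(i2,u2)
    A=np.stack([d1,-d2],1); s=np.linalg.lstsq(A,o2-o1,rcond=None)[0]
    a,b=o1+d1*s[0],o2+d2*s[1]; return (a+b)/2,np.linalg.norm(a-b)
E
python3 - <<'E'
from h import *
import pickle
o=bot.get_obs();print(o)
d={}
for n in('side','top'):
    d[n]=bot.get_image(n); cv2.imwrite(f'pics/{n}0.png',cv2.resize(d[n]['color'][:,:,::-1],(800,600),interpolation=cv2.INTER_CUBIC))
    K,Rm,t=cam(d[n]); print(n,K[0,0],K[0,2],K[1,2],-Rm.T@t,Rm[2])
pickle.dump(d,open('d0.pkl','wb'))
E
```

```text
{'t': 0.0, 'q': array([-1.36948915e+00,  4.94146900e-01,  1.34610601e+00, -2.37336750e-05,
        1.30248500e+00, -9.55162161e-02]), 'qd': array([ 7.17213461e-05,  3.13813745e-04, -1.24494026e-03,  7.71570095e-04,
       -1.00518761e-03,  4.76256514e-05]), 'joint_efforts': array([ 3.32477739e-04, -8.78820777e+01, -3.81858659e+01,  7.05606001e-02,
        5.28408133e-02, -3.68231747e-05]), 'eef_pos': array([ 0.18272043, -0.5973396 ,  0.23236932]), 'tcp_rot': array([-5.71221290e-04,  9.89006555e-01,  1.47870571e-01, -4.16996982e-05]), 'force': array([ 0.19882053, -0.77326219, -0.81542404]), 'moment': array([ 0.0583362 , -0.01400654,  0.01773126]), 'finger_force': 0.0, 'width': 0.09107836129406531}
side 479.60921717331127 252.56196591023206 192.5582027080453 [ 0.63025748 -0.78127253  1.51617145] [-0.00427179  0.50309934 -0.86421803]
top 353.53102179732775 247.46636107509283 197.28853849051958 [0.39982876 0.00851705 1.15474482] [ 0.20609209  0.00309234 -0.97852771]
```

View pics/side0.png

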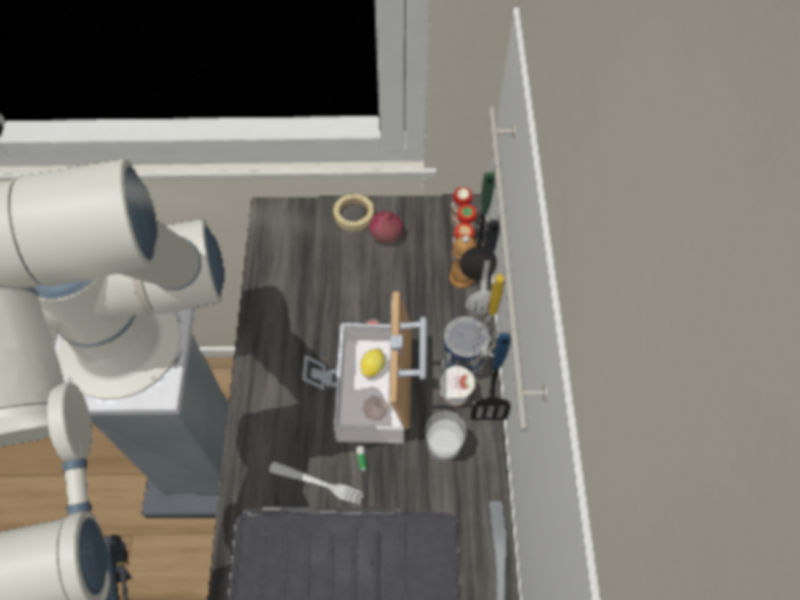

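View pics/top0.png

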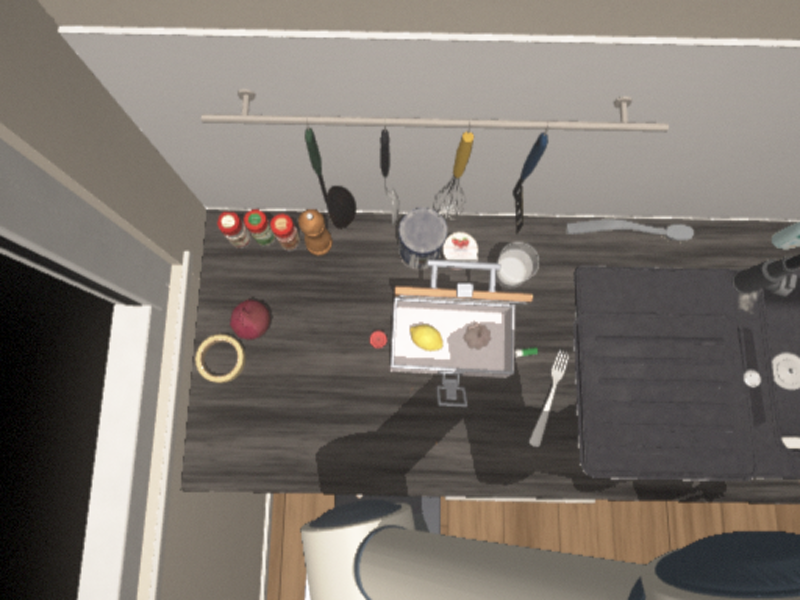

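The side view shows the box at about (375,380), handle bar x≈423 (318–376), loop bar ≈(308,370). In the top view the box rim spans (392–515, 300–376), handle (430–498, 265), clasp (452,390). I'll zoom in on both.

```bash
python3 - <<'E'
from h import *
import pickle
d=pickle.load(open('d0.pkl','rb'))
s=d['side']['color'][180:290,185:285,::-1]; t=d['top']['color'][155:270,240:350,::-1]
print(s.shape,t.shape)
a=cv2.resize(s,(400,440),interpolation=cv2.INTER_CUBIC);b=cv2.resize(t,(400,418),interpolation=cv2.INTER_CUBIC)
c=np.zeros((440,800,3),np.uint8);c[:,:400]=a;c[:418,400:]=b
cv2.imwrite('pics/z0.png',c)
E
```

```text
(110, 100, 3) (115, 110, 3)
```

View pics/z0.png

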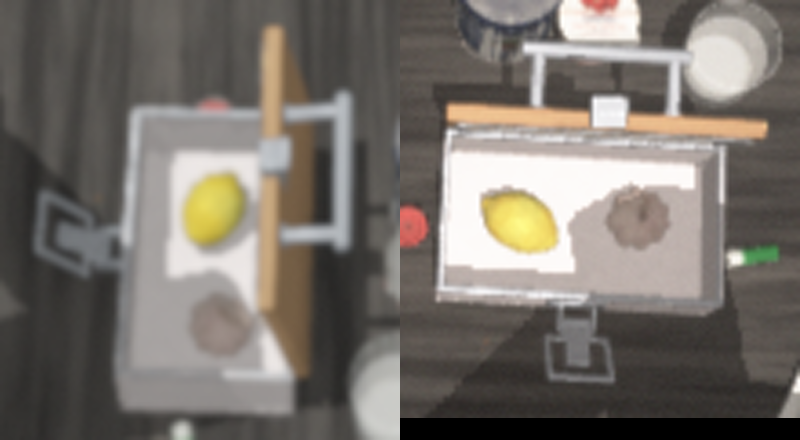

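```bash
python3 - <<'E'
from h import *
import pickle
d=pickle.load(open('d0.pkl','rb'));S,T=d['side'],d['top']
s=lambda x,y:(185+(x+.5)/4-.5,180+(y+.5)/4-.5)
k=400/110
t=lambda x,y:(240+(x-400+.5)/k-.5,155+(y+.5)/k-.5)
for n,a,b in [('FL',(133,108),(438,291)),('FR',(118,376),(722,301)),('hanL',(343,95),(525,47)),('hanR',(343,248),(690,56)),('loopbar',(41,222),(580,379)),('barL',(44,195),(548,378)),('barR',(38,250),(612,380)),('keeper',(275,140),(609,96)),('lidL',(272,28),(447,108)),]:
    p,e=tri(S,s(*a),T,t(*b)); print(n,p.round(4),round(e,4))
for n,b in [('FL',(438,291)),('FR',(722,301)),('BL',(447,131)),('BR',(727,143))]: print(n,onz(T,t(*b),.08).round(4))
E
```

```text
FL [5.074e-01 5.000e-04 8.230e-02] 0.0057
FR [ 0.5036 -0.2376  0.0773] 0.0083
hanL [ 0.6812 -0.0611  0.2137] 0.0053
hanR [ 0.6785 -0.1879  0.2076] 0.0059
loopbar [ 0.4372 -0.1152  0.1022] 0.0049
barL [ 0.4378 -0.0896  0.0994] 0.0045
barR [ 0.4367 -0.1409  0.1042] 0.0054
keeper [ 0.6308 -0.12    0.2544] 0.0108
lidL [ 0.6284 -0.0033  0.221 ] 0.0093
FL [0.5103 0.0014 0.08  ]
FR [ 0.5073 -0.2358  0.08  ]
BL [ 0.6477 -0.0035  0.08  ]
BR [ 0.6425 -0.2434  0.08  ]
```

```bash
cat >> h.py <<'E'
YAW=-0.018
def goal(pos,ang,pitch=0.,T0=None):
    """tool x at heading ang (world z), tool z down, then pitched by rotating about world y-of-box (+ = fingers point... -x to +x)"""
    Rg=R.from_matrix(np.array([[np.cos(ang),np.sin(ang),0],[np.sin(ang),-np.cos(ang),0],[0,0,-1]]))
    ax=np.array([-np.sin(YAW),np.cos(YAW),0]); Rg=R.from_rotvec(-pitch*ax)*Rg
    o=bot.get_obs(); q=o['tcp_rot']
    p0,R0=(o['eef_pos'],R.from_quat([q[1],q[2],q[3],q[0]])) if T0 is None else T0
    tr=R0.inv().apply(np.array(pos)-p0)/.25; an=(R0.inv()*Rg).as_rotvec()/1.5
    print('travel',tr.round(4),'angular',an.round(4)); return (np.array(pos),Rg)
E
python3 - <<'E'
from h import *
import pickle
d=pickle.load(open('d0.pkl','rb'));S,T=d['side'],d['top']
f=lambda x,y:((x+.5)/1.5625-.5,(y+.5)/1.5625-.5)
for a,b in [((527,428),(667,128)),((492,108),(203,119)),((490,410),(519,228)),((478,303),(450,215))]:
    print(tri(S,f(*a),T,f(*b)))
g=goal([.30,-.37,.34],1.553); g=goal([.50,-.124,.36],1.553,T0=g); g=goal([.68,-.1245,.30],1.553,T0=g)
E
```

```text
(array([ 0.82155916, -0.38004177,  0.44191358]), np.float64(0.002346500598948885))
(array([0.81742842, 0.27694489, 0.44334897]), np.float64(0.001887627892189858))
(array([ 0.79350954, -0.23599052,  0.14120163]), np.float64(0.030464414511707755))
(array([ 0.76288565, -0.0836435 ,  0.28977139]), np.float64(0.039538816174147375))
travel [ 0.7146 -0.733  -0.4296] angular [-6.000e-04 -5.000e-04 -8.375e-01]
travel [ 0.9981  0.7824 -0.08  ] angular [0. 0. 0.]
travel [0.0108 0.7199 0.24  ] angular [0. 0. 0.]
```

{"op": "apply_moves", "data": {
  "commands": [
    {"travel": [0,0,-0.3],"angular": [0,0,0],"claw": 0},
    {"travel": [0.2,-0.2,-0.43],"angular": [0,0,-0.12],"claw": 0},
    {"travel": [0.4,-0.4,-0.43],"angular": [0,0,-0.24],"claw": -0.2},
    {"travel": [0.6,-0.6,-0.43],"angular": [0,0,-0.36],"claw": -0.2},
    {"travel": [0.71,-0.73,-0.43],"angular": [0,0,-0.48],"claw": -0.2},
    {"travel": [0.71,-0.73,-0.43],"angular": [0,0,-0.6],"claw": -0.2},
    {"travel": [0.71,-0.73,-0.43],"angular": [0,0,-0.72],"claw": -0.2},
    {"travel": [0.71,-0.73,-0.43],"angular": [0,0,-0.8375],"claw": -0.2}
  ]
}}

```text
t: 1.1
eef_pos: [0.2993, -0.3708, 0.3403]
tcp_rot: [-0.0, 0.711, 0.703, 0.0]
force: [1.0, -0.7, -0.1]
width: 0.0362
finger_force: 0.0
```

{"op": "apply_moves", "data": {
  "commands": [
    {"travel": [0.2,0.16,0],"angular": [0,0,0],"claw": -0.2},
    {"travel": [0.4,0.32,-0.05],"angular": [0,0,0],"claw": -0.2},
    {"travel": [0.6,0.48,-0.08],"angular": [0,0,0],"claw": -0.2},
    {"travel": [0.8,0.62,-0.08],"angular": [0,0,0],"claw": -0.2},
    {"travel": [0.998,0.78,-0.08],"angular": [0,0,0],"claw": -0.2},
    {"travel": [0.998,0.78,-0.08],"angular": [0,0,0],"claw": -0.2},
    {"travel": [0.998,0.78,-0.08],"angular": [0,0,0],"claw": -0.2}
  ]
}}

```text
t: 1.98
eef_pos: [0.4984, -0.125, 0.3601]
tcp_rot: [-0.0, 0.713, 0.701, -0.0]
force: [0.0, -0.7, -0.8]
width: 0.0369
finger_force: 0.0
```

```bash
python3 - <<'E'
from h import *
import pickle
o=bot.get_obs();print(o['t'],o['eef_pos'],o['tcp_rot'],o['width'],o['q'],o['force'])
d={'o':o};c=np.zeros((600,800,3),np.uint8)
for i,n in enumerate(('side','top','wrist')):
    d[n]=bot.get_image(n); im=d[n]['color'][:,:,::-1]
    w=cv2.resize(im,(400,300),interpolation=cv2.INTER_AREA); c[(i//2)*300:(i//2)*300+300,(i%2)*400:(i%2)*400+400]=w
c[300:,400:]=cv2.resize(d['side']['color'][130:280,170:370,::-1],(400,300))
cv2.imwrite('pics/a1.png',c);pickle.dump(d,open('d1.pkl','wb'));print(d['wrist']['mount'],d['wrist']['vertical_fov'])
E
```

```text
1.975 [ 0.49841658 -0.12504442  0.36006911] [-3.05363228e-04  7.12948545e-01  7.01216230e-01 -2.81000894e-04] 0.036917610347742214 [-3.61889143e-01  2.28720855e-01  1.41108788e+00 -2.55415094e-04
  1.50257379e+00 -3.45279440e-01] [ 0.00992114 -0.72489295 -0.76764425]
[[ 2.38548311e-04 -9.57528973e-01 -2.88336973e-01  8.18303808e-02]
 [ 9.99999824e-01  3.85310743e-04 -4.52241451e-04 -9.64076029e-04]
 [ 5.44133625e-04 -2.88336814e-01  9.57528895e-01 -1.52093401e-01]
 [ 0.00000000e+00  0.00000000e+00  0.00000000e+00  1.00000000e+00]] 71.61797758087553
```

View pics/a1.png

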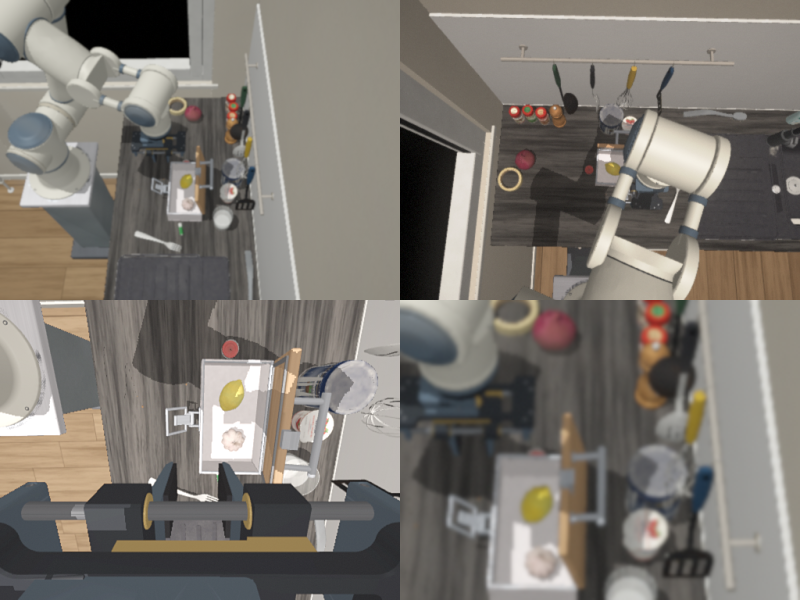

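```bash
cat >> h.py <<'E'
def wcam(im,o):
    """give the wrist picture world extrinsics"""
    q=o['tcp_rot'];Rt=R.from_quat([q[1],q[2],q[3],q[0]]).as_matrix();M=np.array(im['mount'])
    Rc=Rt@M[:3,:3];c=Rt@M[:3,3]+o['eef_pos']
    im['rvec']=cv2.Rodrigues(Rc.T)[0];im['tvec']=-Rc.T@c;return im
E
python3 - <<'E'
from h import *
import pickle
d=pickle.load(open('d1.pkl','rb'));T=d['top'];W=wcam(d['wrist'],d['o'])
f=lambda x,y:((x+.5)*1.28-.5,(y+.5)*1.28-.5)
g=lambda x,y:((x+.5)/1.5625-.5,(y+.5)/1.5625-.5)
for n,w,t in [('whisk',(362,412),(449,217)),('hanL',(325,395),(430,264)),('hanR',(314,478),(498,267)),('keeper',(290,440),(465,289)),('loopbar',(169,420),(452,404))]:
    print(n,tri(W,f(w[0],w[1]-300),T,g(*t)))
c=cv2.resize(W['color'][120:240,190:512,::-1],None,fx=2.4,fy=2.4,interpolation=cv2.INTER_CUBIC);cv2.imwrite('pics/w1.png',c);print(c.shape)
E
```

```text
whisk (array([ 0.80629072, -0.10248368,  0.11989211]), np.float64(0.009391457660378046))
hanL (array([ 0.68394355, -0.06244346,  0.20119015]), np.float64(0.002939350261073731))
hanR (array([ 0.67445138, -0.181966  ,  0.22266611]), np.float64(0.0013152008960847755))
keeper (array([ 0.63720342, -0.12551831,  0.20890773]), np.float64(0.00048471007281761393))
loopbar (array([ 0.44076498, -0.11328343,  0.09406391]), np.float64(0.004288847513094703))
(288, 773, 3)
```

View pics/w1.png

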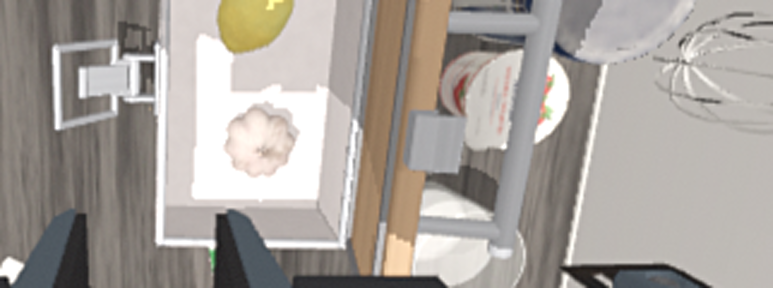

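```bash
python3 - <<'E'
from h import *
import pickle
d=pickle.load(open('d1.pkl','rb'));T=d['top'];W=wcam(d['wrist'],d['o']);S=pickle.load(open('d0.pkl','rb'))['side']
print(W['cx'],W['cy'])
f=lambda x,y:(190+(x+.5)/2.4-.5,120+(y+.5)/2.4-.5)
s=lambda x,y:(185+(x+.5)/4-.5,180+(y+.5)/4-.5)
k=400/110
t=lambda x,y:(240+(x-400+.5)/k-.5,155+(y+.5)/k-.5)
for n,w,a,b in [('FR',(159,243),(118,376),(722,301)),('BR',(350,246),None,(727,143)),('hanR',(500,248),(343,248),(690,56)),('loopbar',(56,86),(41,222),(580,379)),('tabtip',(82,82),None,(577,364)),('keepTopEnd',(434,115),(275,140),(609,96))]:
    print(n,'WT',tri(W,f(*w),T,t(*b)), 'WS',tri(W,f(*w),S,s(*a)) if a else '')
print(onz(W,f(159,243),.08),onz(W,f(161,0),.08),onz(W,f(350,246),.08))
E
```

```text
252.53125165691858 188.29905786497062
FR WT (array([ 0.50409118, -0.23378242,  0.08270315]), np.float64(0.006309457766972015)) WS (array([ 0.50026327, -0.23695371,  0.07239621]), np.float64(0.0021065648681122067))
BR WT (array([ 0.64817735, -0.24836012,  0.05776407]), np.float64(0.001422825414928982)) WS 
hanR WT (array([ 0.68594462, -0.18997806,  0.19236946]), np.float64(0.00031039580678501687)) WS (array([ 0.67771576, -0.18580878,  0.20301443]), np.float64(0.004312451391461048))
loopbar WT (array([ 0.43863798, -0.11138278,  0.11742013]), np.float64(0.002821812365370778)) WS (array([ 0.43465286, -0.11347511,  0.0969003 ]), np.float64(0.0009693729753778977))
tabtip WT (array([ 0.45184078, -0.11272806,  0.09116631]), np.float64(0.0013871827108748276)) WS 
keepTopEnd WT (array([ 0.67183322, -0.13384835,  0.12275628]), np.float64(0.0061694413434941735)) WS (array([ 0.62619119, -0.10776379,  0.22675089]), np.float64(0.0008331156161329652))
[ 0.50126695 -0.23346209  0.08      ] [ 0.50476247 -0.06070145  0.08      ] [ 0.64150353 -0.23806063  0.08      ]
```

The crop shows loop bar (56,86), handle bar right end (500,248) and the whisk well behind, close to the wall. I'll move over the handle.

```bash
python3 - <<'E'
from h import *
goal([.680,-.122,.272],1.553)
E
```

```text
travel [0.031  0.7281 0.3534] angular [-0.0002  0.0001 -0.0009]
```

{"op": "apply_moves", "data": {
  "commands": [
    {"travel": [0.01,0.2,0],"angular": [0,0,0],"claw": -0.3},
    {"travel": [0.02,0.4,0],"angular": [0,0,0],"claw": -0.3},
    {"travel": [0.03,0.6,0],"angular": [0,0,0],"claw": -0.3},
    {"travel": [0.03,0.728,0.05],"angular": [0,0,0],"claw": -0.3},
    {"travel": [0.03,0.728,0.2],"angular": [0,0,0],"claw": -0.3},
    {"travel": [0.03,0.728,0.35],"angular": [0,0,0],"claw": -0.3},
    {"travel": [0.03,0.728,0.353],"angular": [0,0,0],"claw": -0.3},
    {"travel": [0.03,0.728,0.353],"angular": [0,0,0],"claw": -0.3}
  ]
}}

```text
t: 3.12
eef_pos: [0.681, -0.122, 0.2739]
tcp_rot: [0.001, 0.714, 0.7, 0.0]
force: [0.3, 0.3, 1.1]
width: 0.032
finger_force: 0.0
```

```bash
python3 - <<'E'
from h import *
import pickle
o=bot.get_obs();print(o['eef_pos'],o['force'],o['width'],o['t'])
W=bot.get_image('wrist');S=bot.get_image('side');pickle.dump((o,W,S),open('d2.pkl','wb'))
c=np.zeros((600,800,3),np.uint8);c[:,:]=cv2.resize(W['color'][:,:,::-1],(800,600))
c[:220,:280]=cv2.resize(S['color'][180:290,185:325,::-1],(280,220))
cv2.imwrite('pics/a2.png',c)
E
```

```text
[ 0.68096145 -0.12195453  0.27387534] [0.31483466 0.2860363  1.13888401] 0.03201243217570861 3.125
```

View pics/a2.png

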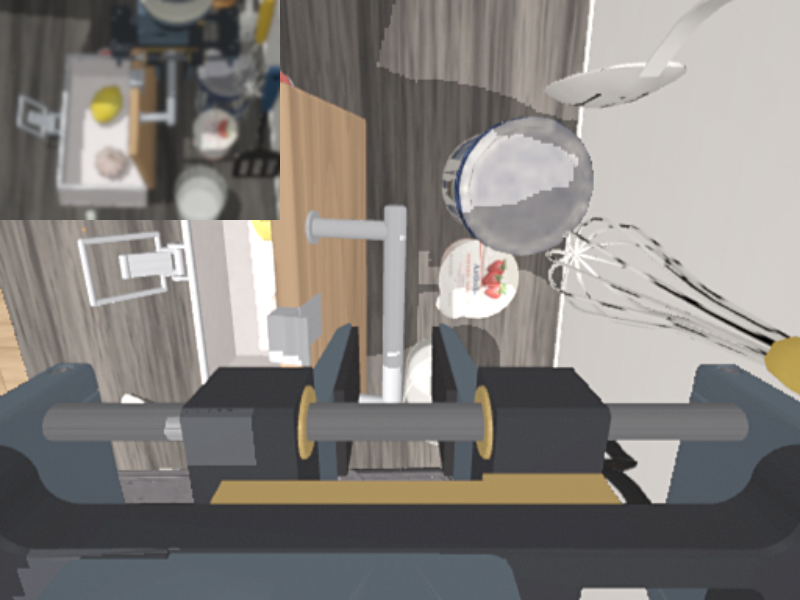

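The wrist view shows the handle bar (x≈394) centred between the finger pads (≈358 and 432), clear of the keeper (≈295,335). Now descend and grip.

{"op": "apply_moves", "data": {
  "commands": [
    {"travel": [0,0,0.09],"angular": [0,0,0],"claw": -0.3},
    {"travel": [0,0,0.18],"angular": [0,0,0],"claw": -0.3},
    {"travel": [0,0,0.256],"angular": [0,0,0],"claw": -0.3},
    {"travel": [0,0,0.256],"angular": [0,0,0],"claw": -0.3},
    {"travel": [0,0,0.256],"angular": [0,0,0],"claw": -1},
    {"travel": [0,0,0.256],"angular": [0,0,0],"claw": -1},
    {"travel": [0,0,0.256],"angular": [0,0,0],"claw": -1},
    {"travel": [0,0,0.256],"angular": [0,0,0],"claw": -1}
  ]
}}

```text
t: 4.22
eef_pos: [0.6813, -0.1211, 0.2092]
tcp_rot: [0.001, 0.713, 0.701, 0.001]
force: [0.5, -0.4, 6.6]
width: 0.0113
finger_force: 30.0
```

```bash
python3 - <<'E'
import numpy as np
r=.1324;p0=1.846
L=np.linspace(1.846,.4704,25)
f=lambda p:np.array([-(np.cos(p)-np.cos(p0)),-(np.sin(p)-np.sin(p0))])*r/.25
for c in range(6):
    b=f(L[4*c]);print(c,[(f(L[4*c+i])-b).round(3).tolist() for i in range(1,5)])
E
```

```text
0 [[-0.029, -0.007], [-0.059, -0.013], [-0.089, -0.017], [-0.12, -0.019]]
1 [[-0.03, -0.001], [-0.061, 0.001], [-0.091, 0.004], [-0.121, 0.008]]
2 [[-0.03, 0.006], [-0.059, 0.014], [-0.088, 0.024], [-0.116, 0.036]]
3 [[-0.027, 0.013], [-0.054, 0.027], [-0.08, 0.043], [-0.105, 0.061]]
4 [[-0.024, 0.019], [-0.046, 0.039], [-0.068, 0.061], [-0.088, 0.083]]
5 [[-0.019, 0.024], [-0.036, 0.049], [-0.052, 0.074], [-0.067, 0.101]]
```

{"op": "apply_moves", "data": {
  "commands": [
    {"travel": [0,-0.015,-0.004],"angular": [0,0,0],"claw": -1},
    {"travel": [0,-0.029,-0.007],"angular": [0,0,0],"claw": -1},
    {"travel": [0,-0.044,-0.01],"angular": [0,0,0],"claw": -1},
    {"travel": [0,-0.059,-0.013],"angular": [0,0,0],"claw": -1},
    {"travel": [0,-0.074,-0.015],"angular": [0,0,0],"claw": -1},
    {"travel": [0,-0.089,-0.017],"angular": [0,0,0],"claw": -1},
    {"travel": [0,-0.105,-0.018],"angular": [0,0,0],"claw": -1},
    {"travel": [0,-0.12,-0.019],"angular": [0,0,0],"claw": -1}
  ]
}}

```text
t: 5.22
eef_pos: [0.6507, -0.1202, 0.2133]
tcp_rot: [0.0, 0.713, 0.701, 0.0]
force: [2.6, 3.3, 6.8]
width: 0.0114
finger_force: 30.0
```

{"op": "apply_moves", "data": {
  "commands": [
    {"travel": [0,-0.015,-0.001],"angular": [0,0,0],"claw": -1},
    {"travel": [0,-0.03,-0.001],"angular": [0,0,0],"claw": -1},
    {"travel": [0,-0.046,0],"angular": [0,0,0],"claw": -1},
    {"travel": [0,-0.061,0.001],"angular": [0,0,0],"claw": -1},
    {"travel": [0,-0.076,0.002],"angular": [0,0,0],"claw": -1},
    {"travel": [0,-0.091,0.004],"angular": [0,0,0],"claw": -1},
    {"travel": [0,-0.106,0.006],"angular": [0,0,0],"claw": -1},
    {"travel": [0,-0.121,0.008],"angular": [0,0,0],"claw": -1}
  ]
}}

```text
t: 6.22
eef_pos: [0.6198, -0.1193, 0.2106]
tcp_rot: [-0.001, 0.713, 0.701, 0.0]
force: [1.0, 5.0, 1.7]
width: 0.0111
finger_force: 30.0
```

{"op": "apply_moves", "data": {
  "commands": [
    {"travel": [0,-0.015,0.002],"angular": [0,0,0],"claw": -1},
    {"travel": [0,-0.03,0.006],"angular": [0,0,0],"claw": -1},
    {"travel": [0,-0.045,0.01],"angular": [0,0,0],"claw": -1},
    {"travel": [0,-0.059,0.014],"angular": [0,0,0],"claw": -1},
    {"travel": [0,-0.074,0.019],"angular": [0,0,0],"claw": -1},
    {"travel": [0,-0.088,0.024],"angular": [0,0,0],"claw": -1},
    {"travel": [0,-0.102,0.03],"angular": [0,0,0],"claw": -1},
    {"travel": [0,-0.116,0.036],"angular": [0,0,0],"claw": -1}
  ]
}}

```text
t: 7.22
eef_pos: [0.5907, -0.1187, 0.2015]
tcp_rot: [-0.001, 0.713, 0.701, -0.0]
force: [1.3, 6.5, -0.0]
width: 0.0115
finger_force: 30.0
```

{"op": "apply_moves", "data": {
  "commands": [
    {"travel": [0.001,-0.014,0.006],"angular": [0,0,0],"claw": -1},
    {"travel": [0.001,-0.027,0.013],"angular": [0,0,0],"claw": -1},
    {"travel": [0.002,-0.041,0.02],"angular": [0,0,0],"claw": -1},
    {"travel": [0.002,-0.054,0.027],"angular": [0,0,0],"claw": -1},
    {"travel": [0.003,-0.067,0.035],"angular": [0,0,0],"claw": -1},
    {"travel": [0.003,-0.08,0.043],"angular": [0,0,0],"claw": -1},
    {"travel": [0.004,-0.093,0.052],"angular": [0,0,0],"claw": -1},
    {"travel": [0.004,-0.105,0.061],"angular": [0,0,0],"claw": -1}
  ]
}}

```text
t: 8.22
eef_pos: [0.565, -0.118, 0.1865]
tcp_rot: [0.0, 0.713, 0.701, -0.0]
force: [1.1, 2.4, 1.3]
width: 0.011
finger_force: 30.0
```

{"op": "apply_moves", "data": {
  "commands": [
    {"travel": [0,-0.012,0.009],"angular": [0,0,0],"claw": -1},
    {"travel": [0,-0.024,0.019],"angular": [0,0,0],"claw": -1},
    {"travel": [0,-0.035,0.029],"angular": [0,0,0],"claw": -1},
    {"travel": [0,-0.046,0.039],"angular": [0,0,0],"claw": -1},
    {"travel": [0,-0.057,0.05],"angular": [0,0,0],"claw": -1},
    {"travel": [0,-0.068,0.061],"angular": [0,0,0],"claw": -1},
    {"travel": [0,-0.078,0.072],"angular": [0,0,0],"claw": -1},
    {"travel": [0,-0.088,0.083],"angular": [0,0,0],"claw": -1}
  ]
}}

```text
t: 9.22
eef_pos: [0.543, -0.1174, 0.1657]
tcp_rot: [-0.0, 0.713, 0.701, 0.0]
force: [-0.0, 6.1, 0.7]
width: 0.0111
finger_force: 30.0
```

{"op": "apply_moves", "data": {
  "commands": [
    {"travel": [0.001,-0.01,0.012],"angular": [0,0,0],"claw": -1},
    {"travel": [0.001,-0.019,0.024],"angular": [0,0,0],"claw": -1},
    {"travel": [0.001,-0.028,0.036],"angular": [0,0,0],"claw": -1},
    {"travel": [0.002,-0.036,0.049],"angular": [0,0,0],"claw": -1},
    {"travel": [0.002,-0.044,0.061],"angular": [0,0,0],"claw": -1},
    {"travel": [0.002,-0.052,0.074],"angular": [0,0,0],"claw": -1},
    {"travel": [0.002,-0.058,0.084],"angular": [0,0,0],"claw": -1},
    {"travel": [0.002,-0.062,0.09],"angular": [0,0,0],"claw": -1}
  ]
}}

```text
t: 10.22
eef_pos: [0.5279, -0.1168, 0.1433]
tcp_rot: [0.0, 0.713, 0.701, 0.0]
force: [2.0, 1.4, 0.3]
width: 0.0113
finger_force: 30.0
```

{"op": "apply_moves", "data": {
  "commands": [
    {"travel": [0,-0.001,0.003],"angular": [0,0,0],"claw": -1},
    {"travel": [0,-0.003,0.006],"angular": [0,0,0],"claw": -1},
    {"travel": [0,-0.004,0.009],"angular": [0,0,0],"claw": -1},
    {"travel": [0,-0.005,0.012],"angular": [0,0,0],"claw": -1},
    {"travel": [0,-0.005,0.012],"angular": [0,0,0],"claw": -1}
  ]
}}

```text
t: 10.85
eef_pos: [0.5263, -0.1168, 0.1403]
tcp_rot: [-0.0, 0.713, 0.701, -0.0]
force: [-0.1, -0.8, -1.1]
width: 0.0111
finger_force: 30.0
```

{"op": "apply_moves", "data": {
  "commands": [
    {"travel": [0,-0.001,0.004],"angular": [0,0,0],"claw": -1},
    {"travel": [0,-0.002,0.008],"angular": [0,0,0],"claw": -1},
    {"travel": [0,-0.002,0.008],"angular": [0,0,0],"claw": -1}
  ]
}}

```text
t: 11.22
eef_pos: [0.5258, -0.1167, 0.139]
tcp_rot: [0.0, 0.713, 0.701, -0.0]
force: [-4.5, 1.1, 13.7]
width: 0.0115
finger_force: 30.0
```

{"op": "apply_moves", "data": {
  "commands": [
    {"travel": [0,-0.001,0.004],"angular": [0,0,0],"claw": -1},
    {"travel": [0,-0.002,0.008],"angular": [0,0,0],"claw": -1},
    {"travel": [0,-0.002,0.008],"angular": [0,0,0],"claw": -1}
  ]
}}

```text
t: 11.6
eef_pos: [0.5258, -0.1168, 0.138]
tcp_rot: [0.001, 0.713, 0.701, 0.0]
force: [-8.8, 2.1, 32.6]
width: 0.0111
finger_force: 30.0
```

{"op": "apply_moves", "data": {
  "commands": [
    {"travel": [0,0.001,-0.005],"angular": [0,0,0],"claw": -1},
    {"travel": [0,0.001,-0.005],"angular": [0,0,0],"claw": -0.3},
    {"travel": [0,0.001,-0.005],"angular": [0,0,0],"claw": -0.3},
    {"travel": [0,0.001,-0.005],"angular": [0,0,0],"claw": -0.3},
    {"travel": [0,0,-0.1],"angular": [0,0,0],"claw": -0.3},
    {"travel": [0,0,-0.25],"angular": [0,0,0],"claw": -0.3},
    {"travel": [0,-0.2,-0.4],"angular": [0,0,0],"claw": -1},
    {"travel": [0,-0.4,-0.4],"angular": [0,0,0],"claw": -1}
  ]
}}

```text
t: 12.6
eef_pos: [0.4256, -0.1153, 0.2383]
tcp_rot: [0.002, 0.713, 0.701, 0.001]
force: [0.6, -0.5, -0.6]
width: 0.0152
finger_force: 0.0
```

```bash
python3 - <<'E'
from h import *
import pickle
o=bot.get_obs();print(o['eef_pos'],o['force'],o['width'],o['t'],o['q'])
W=bot.get_image('wrist');S=bot.get_image('side');pickle.dump((o,W,S),open('d3.pkl','wb'))
c=np.zeros((600,800,3),np.uint8);c[:,:]=cv2.resize(W['color'][:,:,::-1],(800,600))
c[:330,500:]=cv2.resize(S['color'][180:290,185:285,::-1],(300,330),interpolation=cv2.INTER_CUBIC)
cv2.imwrite('pics/a3.png',c)
E
```

```text
[ 0.4255736  -0.11529268  0.23832717] [ 0.60950209 -0.5149875  -0.60942978] 0.015246188776719433 12.6 [-4.00092678e-01  2.26610806e-01  1.77000857e+00 -8.22101002e-05
  1.14074056e+00 -3.82956945e-01]
```

View pics/a3.png

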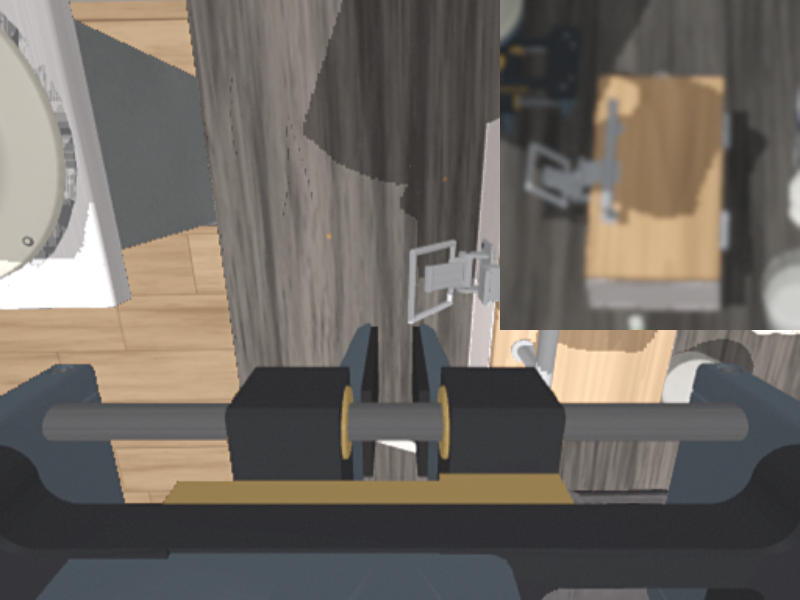

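```bash
python3 - <<'E'
from h import *
import pickle
o,W,S=pickle.load(open('d3.pkl','rb'));W=wcam(W,o)
f=lambda x,y:((x+.5)*.64-.5,(y+.5)*.64-.5)
s=lambda x,y:(185+(x-500+.5)/3-.5,180+(y+.5)/3-.5)
print('barW z.1',onz(W,f(412,248),.1),onz(W,f(410,320),.1), onz(W,f(411,284),.1))
print('bar',tri(W,f(411,284),S,s(530,168)))
print('keeper',onz(W,f(484,242),.104),onz(W,f(485,300),.104),'tab',onz(W,f(428,278),.08))
g=goal([.385,-.115,.20],2.4); g=goal([.385,-.115,.16],3.124,.3,T0=g)
E
```

```text
barW z.1 [ 0.43758287 -0.08707294  0.1       ] [ 0.43583073 -0.14114003  0.1       ] [ 0.4367296  -0.11340302  0.1       ]
bar (array([ 0.43520237, -0.11478756,  0.09647001]), np.float64(0.0034273008439587842))
keeper [ 0.48735892 -0.08299835  0.104     ] [ 0.48999457 -0.12524217  0.104     ] tab [ 0.45063613 -0.11436719  0.08      ]
travel [-0.0064 -0.1439  0.1465] angular [-0.0012 -0.001  -0.5649]
travel [0.   0.   0.16] angular [-0.0723 -0.1912 -0.479 ]
```

The view shows the lid shut; loop bar at (411,284), tab at (428–470,270), keeper at (487,270). I'll turn the hand so its camera faces the front and tilt it.

{"op": "apply_moves", "data": {
  "commands": [
    {"travel": [0,-0.05,0.02],"angular": [0,0,-0.1],"claw": -1},
    {"travel": [0,-0.1,0.05],"angular": [0,0,-0.2],"claw": -1},
    {"travel": [-0.006,-0.144,0.1],"angular": [0,0,-0.32],"claw": -1},
    {"travel": [-0.006,-0.144,0.147],"angular": [0,0,-0.44],"claw": -1},
    {"travel": [-0.006,-0.144,0.147],"angular": [0,0,-0.565],"claw": -1},
    {"travel": [-0.006,-0.144,0.147],"angular": [0,0,-0.565],"claw": -1}
  ]
}}

```text
t: 13.45
eef_pos: [0.3897, -0.1159, 0.1995]
tcp_rot: [-0.0, 0.363, 0.932, 0.0]
force: [-0.4, -0.2, 0.3]
width: 0.0002
finger_force: 0.0
```

{"op": "apply_moves", "data": {
  "commands": [
    {"travel": [0,0,0],"angular": [-0.014,-0.038,-0.096],"claw": -1},
    {"travel": [0,0,0.05],"angular": [-0.028,-0.076,-0.192],"claw": -1},
    {"travel": [0,0,0.1],"angular": [-0.043,-0.115,-0.287],"claw": -1},
    {"travel": [0,0,0.16],"angular": [-0.058,-0.153,-0.383],"claw": -1},
    {"travel": [0,0,0.16],"angular": [-0.072,-0.191,-0.479],"claw": -1},
    {"travel": [0,0,0.16],"angular": [-0.072,-0.191,-0.479],"claw": -1}
  ]
}}

```text
t: 14.2
eef_pos: [0.3891, -0.1159, 0.1595]
tcp_rot: [0.149, 0.01, 0.989, -0.001]
force: [-0.4, -0.6, -0.2]
width: 0.0004
finger_force: 0.0
```

```bash
python3 - <<'E'
from h import *
import pickle
o=bot.get_obs();print(o['eef_pos'],o['tcp_rot'],o['force'],o['width'],o['t'],o['q'])
off=np.array([-.0209,0,.0134])
T0=None
for C in [(.415,-.115,.092),(.4325,-.115,.0935),(.445,-.115,.1015),(.458,-.115,.107),(.472,-.115,.1095),(.480,-.115,.111),(.486,-.115,.113)]: goal(np.array(C)+off,3.124,.3)
W=wcam(bot.get_image('wrist'),o)
c=cv2.resize(W['color'][:,:,::-1],(800,600));cv2.imwrite('pics/a4.png',c);pickle.dump((o,W),open('d4.pkl','wb'))
E
```

```text
[ 0.38907107 -0.11588839  0.15945668] [ 0.14940469  0.01023109  0.98872264 -0.00104966] [-0.43197262 -0.59538008 -0.2374195 ] 0.0004436225047653359 14.2 [-0.56660743  0.21845456  2.16955352  0.31714151  0.51737369 -2.37447034]
travel [0.0447 0.0038 0.2125] angular [ 0.0001 -0.     -0.0021]
travel [-0.0239  0.0052  0.2274] angular [ 0.0001 -0.     -0.0021]
travel [-0.0811  0.0063  0.2116] angular [ 0.0001 -0.     -0.0021]
travel [-0.1373  0.0073  0.206 ] angular [ 0.0001 -0.     -0.0021]
travel [-0.1937  0.0085  0.213 ] angular [ 0.0001 -0.     -0.0021]
travel [-0.226   0.0092  0.2167] angular [ 0.0001 -0.     -0.0021]
travel [-0.2513  0.0097  0.2161] angular [ 0.0001 -0.     -0.0021]
```

View pics/a4.png

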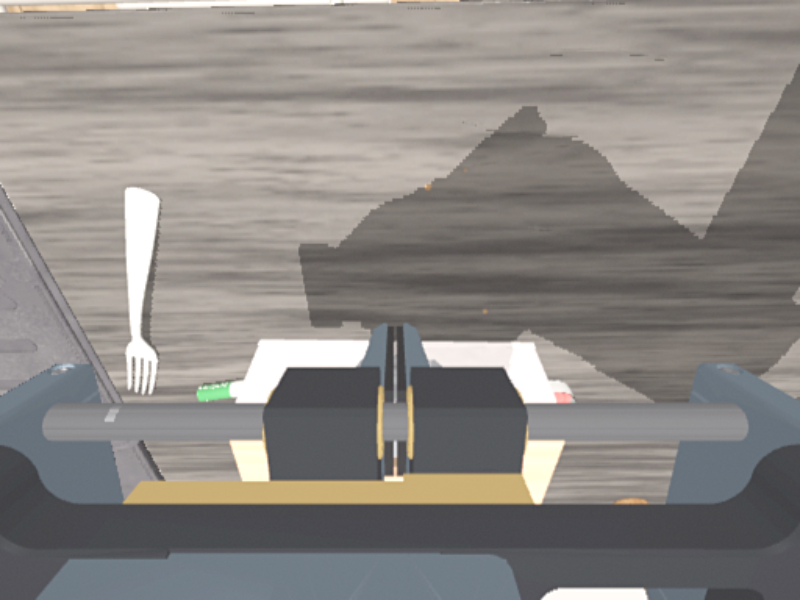

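The hand is centred (x≈396) on the box front (262–530); the clasp is hidden behind the fingers. Now lift the loop.

{"op": "apply_moves", "data": {
  "commands": [
    {"travel": [0.04,0.003,0.07],"angular": [0,0,0],"claw": -1},
    {"travel": [0.045,0.004,0.14],"angular": [0,0,0],"claw": -1},
    {"travel": [0.045,0.004,0.213],"angular": [0,0,0],"claw": -1},
    {"travel": [0.045,0.004,0.213],"angular": [0,0,0],"claw": -1}
  ]
}}

```text
t: 14.75
eef_pos: [0.3945, -0.1147, 0.1048]
tcp_rot: [0.149, 0.01, 0.989, -0.001]
force: [-0.1, 0.6, 0.9]
width: 0.0003
finger_force: 0.0
```

{"op": "apply_moves", "data": {
  "commands": [
    {"travel": [-0.035,0,0.01],"angular": [0,0,0],"claw": -1},
    {"travel": [-0.069,0,0.015],"angular": [0,0,0],"claw": -1},
    {"travel": [-0.097,0,0.007],"angular": [0,0,0],"claw": -1},
    {"travel": [-0.126,0,-0.001],"angular": [0,0,0],"claw": -1},
    {"travel": [-0.154,0,-0.004],"angular": [0,0,0],"claw": -1},
    {"travel": [-0.182,0,-0.006],"angular": [0,0,0],"claw": -1},
    {"travel": [-0.182,0,-0.006],"angular": [0,0,0],"claw": -1}
  ]
}}

```text
t: 15.62
eef_pos: [0.438, -0.1157, 0.1207]
tcp_rot: [0.15, 0.008, 0.989, -0.002]
force: [-0.3, 0.2, -0.1]
width: 0.0003
finger_force: 0.0
```

```bash
python3 - <<'E'
from h import *
import pickle
o=bot.get_obs();print(o['eef_pos'],o['force'],o['t'])
S=bot.get_image('side');T=bot.get_image('top');W=bot.get_image('wrist')
c=np.zeros((500,800,3),np.uint8)
c[:440,:400]=cv2.resize(S['color'][195:261,185:245,::-1],(400,440),interpolation=cv2.INTER_CUBIC)
c[:400,400:]=cv2.resize(T['color'][195:275,250:330,::-1],(400,400),interpolation=cv2.INTER_CUBIC)
cv2.imwrite('pics/a5.png',c)
E
```

```text
[ 0.4380239  -0.11574841  0.12066655] [-0.32940472  0.24972308 -0.13603565] 15.625
```

View pics/a5.png

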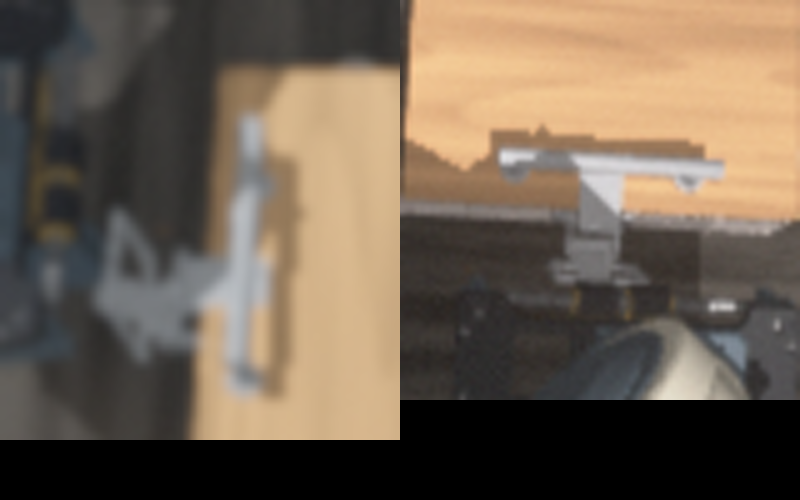

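The side crop shows the loop's far bar has moved from about px 195 to 201, so it is following the fingers. I'll continue the sweep.

{"op": "apply_moves", "data": {
  "commands": [
    {"travel": [-0.028,0,0.003],"angular": [0,0,0],"claw": -1},
    {"travel": [-0.056,0,0.007],"angular": [0,0,0],"claw": -1},
    {"travel": [-0.075,0,0.009],"angular": [0,0,0],"claw": -1},
    {"travel": [-0.089,0,0.011],"angular": [0,0,0],"claw": -1},
    {"travel": [-0.104,0,0.01],"angular": [0,0,0],"claw": -1},
    {"travel": [-0.118,0,0.008],"angular": [0,0,0],"claw": -1},
    {"travel": [-0.14,0,0.008],"angular": [0,0,0],"claw": -1},
    {"travel": [-0.14,0,0.008],"angular": [0,0,0],"claw": -1}
  ]
}}

```text
t: 16.77
eef_pos: [0.472, -0.1163, 0.129]
tcp_rot: [0.15, 0.008, 0.989, -0.002]
force: [0.5, 0.7, 0.5]
width: 0.0003
finger_force: 0.0
```

{"op": "apply_moves", "data": {
  "commands": [
    {"travel": [0.05,0,-0.03],"angular": [0,0,0],"claw": -1},
    {"travel": [0.15,0,-0.1],"angular": [0,0,0],"claw": -1},
    {"travel": [0.25,0,-0.12],"angular": [0,0,0],"claw": -1},
    {"travel": [0.35,0,-0.12],"angular": [0,0,0],"claw": -1}
  ]
}}

```text
t: 17.27
eef_pos: [0.3773, -0.1143, 0.1319]
tcp_rot: [0.149, 0.008, 0.989, -0.002]
force: [0.3, -0.3, 0.1]
width: 0.0004
finger_force: 0.0
```

```bash
python3 - <<'E'
from h import *
import pickle
o=bot.get_obs();print(o['eef_pos'],o['force'],o['t'])
S=bot.get_image('side');T=bot.get_image('top')
pickle.dump((o,S,T),open('d6.pkl','wb'))
c=np.zeros((500,800,3),np.uint8)
c[:440,:400]=cv2.resize(S['color'][195:261,185:245,::-1],(400,440),interpolation=cv2.INTER_CUBIC)
c[:400,400:]=cv2.resize(T['color'][195:275,250:330,::-1],(400,400),interpolation=cv2.INTER_CUBIC)
cv2.imwrite('pics/a6.png',c)
E
```

```text
[ 0.37731975 -0.11426934  0.13190852] [ 0.31911161 -0.25412715  0.05906122] 17.275
```

View pics/a6.png

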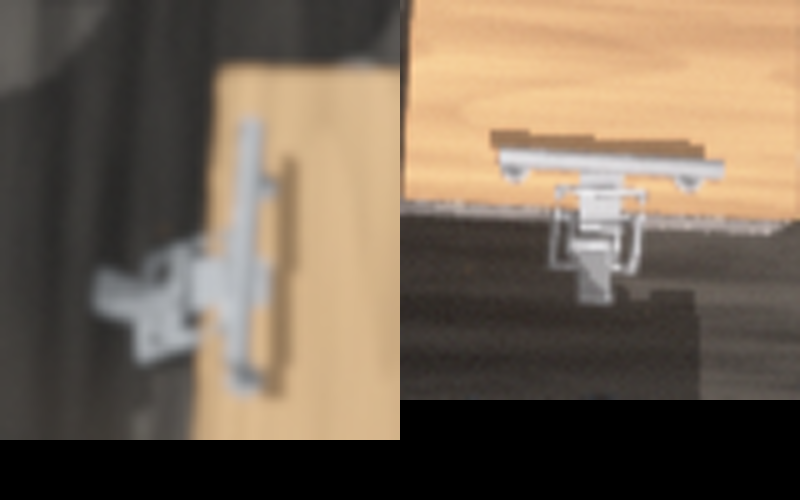

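The loop now lies over the lip: its bar is on the lid at top-crop (600,190), and the tab points outward with its tip at (597,302). Next, the lever press.

```bash
python3 - <<'E'
from h import *
import pickle
o,S,T=pickle.load(open('d6.pkl','rb'))
t=lambda x,y:(250+(x-400+.5)/5-.5,195+(y+.5)/5-.5)
print('tip',onz(T,t(596,302),.078),'bar',onz(T,t(600,190),.0965),'legs',onz(T,t(553,266),.06),onz(T,t(638,268),.06))
off=np.array([-.0209,0,.0134]);P=np.array([.486,-.116,.055])
g=goal(np.array([.458,-.116,.092])+off,3.124,.3)
for th in [60,70,80,90,100,110,120,130,140,150,160,170,177]:
    a=np.radians(th);C=P+.034*np.array([-np.sin(a),0,np.cos(a)])+.002*np.array([np.cos(a),0,np.sin(a)])
    print(th,end=' ');goal(C+off,3.124,.3,T0=g)
E
```

```text
tip [ 0.4519426  -0.11637155  0.078     ] bar [ 0.51743491 -0.11675408  0.0965    ] legs [ 0.47408986 -0.09208078  0.06      ] [ 0.47403092 -0.14430336  0.06      ]
travel [-0.2054 -0.0059  0.1701] angular [ 0.0008 -0.0021 -0.0006]
60 travel [ 0.0233 -0.      0.0693] angular [0. 0. 0.]
70 travel [ 0.0402 -0.0002  0.0859] angular [0. 0. 0.]
80 travel [ 0.0541 -0.0003  0.1052] angular [0. 0. 0.]
90 travel [ 0.0643 -0.0004  0.1267] angular [0. 0. 0.]
100 travel [ 0.0707 -0.0004  0.1495] angular [0. 0. 0.]
110 travel [ 0.073  -0.0003  0.1732] angular [0. 0. 0.]
120 travel [ 7.110e-02 -1.000e-04  1.968e-01] angular [0. 0. 0.]
130 travel [6.520e-02 1.000e-04 2.198e-01] angular [0. 0. 0.]
140 travel [0.0554 0.0004 0.2415] angular [0. 0. 0.]
150 travel [0.042  0.0007 0.261 ] angular [0. 0. 0.]
160 travel [0.0253 0.0011 0.278 ] angular [0. 0. 0.]
170 travel [0.006  0.0015 0.2918] angular [0. 0. 0.]
177 travel [-0.0088  0.0017  0.2994] angular [0. 0. 0.]
```

{"op": "apply_moves", "data": {
  "commands": [
    {"travel": [-0.12,-0.005,0.02],"angular": [0,0,0],"claw": -1},
    {"travel": [-0.205,-0.009,0.08],"angular": [0,0,0],"claw": -1},
    {"travel": [-0.205,-0.009,0.17],"angular": [0,0,0],"claw": -1},
    {"travel": [-0.205,-0.009,0.17],"angular": [0,0,0],"claw": -1}
  ]
}}

```text
t: 17.88
eef_pos: [0.4401, -0.1175, 0.1054]
tcp_rot: [0.148, 0.008, 0.989, -0.001]
force: [-0.0, 0.7, 0.1]
width: 0.0001
finger_force: 0.0
```

{"op": "apply_moves", "data": {
  "commands": [
    {"travel": [0.012,0,0.035],"angular": [0,0,0],"claw": -1},
    {"travel": [0.023,0,0.069],"angular": [0,0,0],"claw": -1},
    {"travel": [0.032,0,0.078],"angular": [0,0,0],"claw": -1},
    {"travel": [0.04,0,0.086],"angular": [0,0,0],"claw": -1},
    {"travel": [0.047,0,0.095],"angular": [0,0,0],"claw": -1},
    {"travel": [0.054,0,0.105],"angular": [0,0,0],"claw": -1},
    {"travel": [0.06,0,0.116],"angular": [0,0,0],"claw": -1},
    {"travel": [0.064,0,0.127],"angular": [0,0,0],"claw": -1}
  ]
}}

```text
t: 18.88
eef_pos: [0.4346, -0.1179, 0.0709]
tcp_rot: [0.149, 0.008, 0.989, -0.002]
force: [1.0, -0.6, -0.0]
width: 0.0006
finger_force: 0.3
```

{"op": "apply_moves", "data": {
  "commands": [
    {"travel": [0.008,0,0.012],"angular": [0,0,0],"claw": -1},
    {"travel": [0.011,0,0.023],"angular": [0,0,0],"claw": -1},
    {"travel": [0.013,0,0.035],"angular": [0,0,0],"claw": -1},
    {"travel": [0.014,0,0.047],"angular": [0,0,0],"claw": -1},
    {"travel": [0.014,0,0.058],"angular": [0,0,0],"claw": -1},
    {"travel": [0.012,0,0.07],"angular": [0,0,0],"claw": -1}
  ]
}}

```text
t: 19.62
eef_pos: [0.437, -0.1179, 0.0533]
tcp_rot: [0.149, 0.008, 0.989, -0.002]
force: [-0.4, -0.3, 3.9]
width: 0.0001
finger_force: 1.9
```

```bash
cat > chk.py <<'E'
from h import *
T=bot.get_image('top');hs=cv2.cvtColor(T['color'],cv2.COLOR_RGB2HSV)
for y in(-.099,-.117,-.136):
    xs=np.arange(.486,.532,.003);uv=proj(T,[[x,y,.0965] for x in xs]).astype(np.float32)
    print(y,[(round(float(x),3),int(v)) for x,v in zip(xs,cv2.remap(hs[:,:,1],uv[None,:,0],uv[None,:,1],cv2.INTER_LINEAR)[0])])
o=bot.get_obs();print(o['t'],o['eef_pos'],o['force'])
E
python3 chk.py
```

```text
-0.099 [(0.486, 5), (0.489, 8), (0.492, 19), (0.495, 13), (0.498, 6), (0.501, 7), (0.504, 28), (0.507, 86), (0.51, 107), (0.513, 108), (0.516, 107), (0.519, 107), (0.522, 108), (0.525, 104), (0.528, 73), (0.531, 18)]
-0.117 [(0.486, 3), (0.489, 14), (0.492, 8), (0.495, 4), (0.498, 5), (0.501, 6), (0.504, 6), (0.507, 4), (0.51, 4), (0.513, 9), (0.516, 4), (0.519, 3), (0.522, 3), (0.525, 5), (0.528, 6), (0.531, 6)]
-0.136 [(0.486, 12), (0.489, 19), (0.492, 24), (0.495, 14), (0.498, 10), (0.501, 15), (0.504, 48), (0.507, 91), (0.51, 106), (0.513, 108), (0.516, 110), (0.519, 111), (0.522, 108), (0.525, 92), (0.528, 43), (0.531, 12)]
19.675 [ 0.43708836 -0.11795365  0.05311542] [-0.8885203   0.31992886  4.11534619]
```

The bar has left x≈.517 and sits at ≈.498, against the lip. I'll keep pushing past the dead point.

{"op": "apply_moves", "data": {
  "commands": [
    {"travel": [-0.002,0,0.012],"angular": [0,0,0],"claw": -1},
    {"travel": [-0.006,0,0.023],"angular": [0,0,0],"claw": -1},
    {"travel": [-0.011,0,0.034],"angular": [0,0,0],"claw": -1},
    {"travel": [-0.016,0,0.045],"angular": [0,0,0],"claw": -1},
    {"travel": [-0.016,0,0.045],"angular": [0,0,0],"claw": -1}
  ]
}}

```text
t: 20.3
eef_pos: [0.444, -0.118, 0.0438]
tcp_rot: [0.149, 0.008, 0.989, -0.001]
force: [0.7, 0.0, 1.1]
width: 0.0001
finger_force: 0.7
```

{"op": "apply_moves", "data": {
  "commands": [
    {"travel": [-0.006,0,0.01],"angular": [0,0,0],"claw": -1},
    {"travel": [-0.013,0,0.02],"angular": [0,0,0],"claw": -1},
    {"travel": [-0.021,0,0.028],"angular": [0,0,0],"claw": -1},
    {"travel": [-0.03,0,0.036],"angular": [0,0,0],"claw": -1},
    {"travel": [-0.03,0,0.036],"angular": [0,0,0],"claw": -1}
  ]
}}

```text
t: 20.92
eef_pos: [0.4541, -0.1182, 0.0374]
tcp_rot: [0.149, 0.008, 0.989, -0.002]
force: [0.1, -0.2, -0.6]
width: 0.0002
finger_force: 0.0
```

{"op": "apply_moves", "data": {
  "commands": [
    {"travel": [-0.015,0,0.005],"angular": [0,0,0],"claw": -1},
    {"travel": [-0.03,0,0.01],"angular": [0,0,0],"claw": -1},
    {"travel": [-0.038,0,0.013],"angular": [0,0,0],"claw": -1},
    {"travel": [-0.038,0,0.013],"angular": [0,0,0],"claw": -1}
  ]
}}

```text
t: 21.42
eef_pos: [0.4615, -0.1177, 0.0368]
tcp_rot: [0.148, 0.009, 0.989, -0.001]
force: [-22.5, -8.1, 13.3]
width: 0.0003
finger_force: 11.7
```

{"op": "apply_moves", "data": {
  "commands": [
    {"travel": [0.08,0,-0.04],"angular": [0,0,0],"claw": -1},
    {"travel": [0.2,0,-0.12],"angular": [0,0,0],"claw": -1},
    {"travel": [0.3,0,-0.3],"angular": [0,0,0],"claw": -1},
    {"travel": [0.45,0,-0.4],"angular": [0,0,0],"claw": -1},
    {"travel": [0.45,0,-0.4],"angular": [0,0,0],"claw": -1},
    {"travel": [0.45,0,-0.4],"angular": [0,0,0],"claw": -1},
    {"travel": [0.45,0,-0.4],"angular": [0,0,0],"claw": -1}
  ]
}}

```text
t: 22.3
eef_pos: [0.3278, -0.1163, 0.0993]
tcp_rot: [0.149, 0.008, 0.989, -0.002]
force: [-0.3, 0.5, -0.2]
width: 0.0002
finger_force: 0.0
```

```bash
python3 chk.py; python3 - <<'E'
from h import *
import pickle
A=pickle.load(open('d6.pkl','rb'))[2]['color'];I=bot.get_image('top');B=I['color']
# clasp region grey levels, rows of the top picture (5x crop frame of before), and expected flat lever
for nm,X in(('before',A),('now',B)):
    g=cv2.cvtColor(X,cv2.COLOR_RGB2GRAY);print(nm);print(g[230:262:2,278:302:2])
print('tip flat',proj(I,[[.486,-.117,.013]]),'tip a=1.9',proj(I,[[.463,-.117,.020]]),'tip horizontal',proj(I,[[.444,-.117,.055]]),'pivot',proj(I,[[.486,-.117,.055]]))
E
```

```text
-0.099 [(0.486, 6), (0.489, 11), (0.492, 18), (0.495, 6), (0.498, 4), (0.501, 5), (0.504, 30), (0.507, 97), (0.51, 103), (0.513, 101), (0.516, 100), (0.519, 99), (0.522, 95), (0.525, 96), (0.528, 75), (0.531, 16)]
-0.117 [(0.486, 1), (0.489, 10), (0.492, 6), (0.495, 3), (0.498, 2), (0.501, 2), (0.504, 4), (0.507, 2), (0.51, 1), (0.513, 2), (0.516, 1), (0.519, 2), (0.522, 2), (0.525, 3), (0.528, 4), (0.531, 2)]
-0.136 [(0.486, 13), (0.489, 9), (0.492, 12), (0.495, 10), (0.498, 8), (0.501, 16), (0.504, 58), (0.507, 92), (0.51, 103), (0.513, 105), (0.516, 102), (0.519, 97), (0.522, 97), (0.525, 92), (0.528, 38), (0.531, 7)]
22.35 [ 0.3276707  -0.11616103  0.09928208] [-0.76805208 -0.22518011  0.19455512]
before
[[209 209 207 205 215 217 215 215 212 189 193 183]
 [204 201 191 178 195 187 174 181 208 200 216 211]
 [193 194 188 194 220 220 199 206 191 189 193 193]
 [164 154 152 165 218 221 221 218 195 186 192 187]
 [123 128 155 131 202 203 203 201 183 147 207 159]
 [ 59 102  75 118 203 213 188 183 134 123 159 141]
 [ 63 109  77 137 126 125 136 132 111 118 120  91]
 [ 58 116  72 173 205 222
[... 715 characters left out ...]
 219 195 188 174 143 202 137]
 [ 67 103  97 102  98 122 138 138 123 120 101  93]
 [ 56  63  77 120 124 150 220 172 152 110  88  89]
 [ 53  53  56  85  93 108  69  96  85  76  79  83]
 [ 57  61  57  57  57  57  56  53  73  74  75  71]
 [ 62  59  63  65  59  59  64  63  85  88  86  84]
 [ 60  63  62  65  63  59  62  72  94  96  96  97]
 [ 55  59  58  61  61  59  59  85  91  95  97  94]
 [ 49  49  50  49  55  56  57  54  81  83  85  84]
 [ 45  45  45  46  47  52  52  51  74  77  76  78]
 [ 50  50  53  49  53  50  51  51  74  73  76  78]]
tip flat [[286.6273778  245.20505875]] tip a=1.9 [[286.87469511 252.3286848 ]] tip horizontal [[288.1412079  257.97138281]] pivot [[288.11955597 244.20725495]]
```

```bash
python3 -c "
from station import bot
print(bot.sign_off())"
```

```text
the job is handed in; nothing more can be done
None
```

I guided the lid down gently until it was shut, swung the loop up over the keeper's lip, and pushed the lever past its dead point. After I let go, it stayed flat against the box front. I moved nothing else on the worktop, and I handed the job in at about 22 s.

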